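# Push the lidded candle tin up the ramp onto the curing board

### The job

Push the large lidded candle tin up the wooden ramp until it stands upright with its whole foot on the board's flat plywood top, none of it over an edge or on the ramp. Slide it all the way, do not lift it off the surface. Leave the open candle tin and the small lidded tin where they stand.

Things in the scene. Friction and masses are not known exactly. Their poses are not given: they have to be found in the camera images.
- lidded_mid (a point): Large lidded tin, loose: round, 70 mm across (67 mm below the lid skirt, which begins 30 mm up), 48 mm high, flat closed lid, about 0.2 kg. On the table before the ramp, beside the open tin: board-frame x -140 to -180 mm, y about +60 or -60 mm (the open tin on the other side), so a straight push along board x will do. The point is its centre, 24 mm above its underside.
- board: Fixed curing board, 260 mm wide in y. Origin: at table level under the middle of the crest, where ramp and flat top meet; x points up the ramp (level), y along the crest, z up. The darker wooden ramp rises from the table at x = -80 mm to 12 mm at x = 0; the flat plywood top, 12 mm above the table, runs to x = 130 mm and ends there in a flush darker batten, without a stop.
- open_mid (a point): The open candle tin, loose, to be left alone: 68 mm across, 46 mm high, no lid, wax and wick to be seen inside. (A tall wax melter, fixed, fills the table at the right beyond x = 0.5 m, y = -0.2 m: come round its front.) The point is its centre, 23 mm above its underside.
- small_mid (a point): The small lidded tin, loose, to be left alone: 51 mm across, 30 mm high, on the table beside the ramp, at about x = -30 mm, y = +175 mm in the board's frame. The point is its centre, 15 mm above its underside.
Mind the look-alikes: they are no part of the job. Leave any red look-alike of the part that bears lidded_mid alone.

How it is judged:
By the outcome, as a careful person would: the job done as asked, in the order asked, and still so for the second after the job is handed in, with the robot touching nothing.
It also fails if it takes over 38 s, if anything falls off the work surface, if the arm or the gripper's body presses on something with over 40 N, if the wrist force passes 120 N, or if a joint passes its speed limit or range.

### The arm

A 7-joint arm with a two-finger parallel gripper is mounted at the origin on a cart in front of the work surface, level with it; the furniture and walls round the work are solid. World frame = base frame: x ahead of the robot, y to its left, z up, the work surface at z = 0. Lengths are in m, angles in rad, forces in N, time in s.
With the tool pointing down it reaches from about 0.425 to 0.875 m from the base axis. Payload 4.7 kg.
Tool frame: the origin (TCP) lies at the very end of the fingers, on their centre line; the grasp point (between the pads) lies 19 mm behind it; z points along the fingers, y is the line along which they close (so a half turn about z gives the same grasp; the last joint's range is limited). The gripper opens to 85 mm and grips with 20 to 120 N. Pads are 22 mm wide; open, the fingers measure 114 mm over their backs; the gripper's body (76 mm by 85 mm) begins 54 mm behind the grasp point. The pads swing forward as they close: fully open they stand 13 mm farther back than shut.
Start: joints at [-1.118, 0.321, -0.07, 1.45, 0.023, 1.371, -0.057], TCP at [0.276, 0.588, 0.231] pointing down, gripper open.
Joint ranges: [-2.86, 2.86], [-0.3, 2.09], [-1.38, 1.24], [0.06, 2.45], [-1.56, 4.7], [0.09, 2.05], [-2.69, 2.69]. Speed limits (rad/s): [2.57, 2.57, 3.14, 3.14, 3.14, 3.14, 3.14].

### API

Orientations are given as a 3x3 rotation matrix whose columns are the frame's x, y, z axes.
In Python, from station import robot gives the robot as it stands.
- The arm moves only by the shell command python3 -m inch 'ROWS' [OPENING] [FORCE]. ROWS is JSON, a list that holds one entry, the list of rows, each a list of 4 numbers: the shift along the tool's x, y, z in mm, then the turn about the tool's z in rad. A call has 1 to 5 rows; each row shifts and turns the commanded pose from where the row before left it, along the tool's axes as they then stand; what a row does not reach is not made up. A row lasts 1/8 s, in which the tool goes at most 62.5 mm and 10.7 degrees, less where a joint would pass 70% of its speed; a pose out of reach is approached as far as the arm can. A call is refused whole if a number of a shift passes 62.5 or a number of a turn 0.188, either way. A call with a gripper value outside its range is refused whole. OPENING is the gripper command: -1 is shut, 1 is fully open, values between are in proportion, set as the call begins (- or left out, the last holds). The fingers move at their own pace and stop on an object; FORCE is the grip in N (left out, the last holds). Time passes only in rows, so rows that do not move let the fingers close. It gives the time, the measured TCP pose, the force, the opening and the grip force at its end, in the units of the state.
- robot.state(): the state, without advancing time (a new reading comes with each control period).
- robot.camera(name): name is "scene" or "side" or "wrist"; returns the picture (480x640x3 uint8, red, green, blue); there is no depth.
- robot.calibration(name): a dict with "mtx" (3x3 intrinsics, pixels), "R" (3x3) and "t" (3): a world point X has camera coordinates R X + t. Camera axes: x right, y down, z forward; pixel columns grow to the right and rows downward; lengths in m; the calibration is good to about 2 mm. A picture is of the moment at which its call begins: read the wrist's pose just before it. calibration takes no time and is no camera call; for the wrist camera it gives the pose at the moment of the call.
- robot.finish_job(): hands the job in; it is judged then, once.
The state is a dict: "clock": time; "joint_positions": joint angles; "qd": joint speeds; "effort": joint torques, N m; "position": TCP position; "orientation": TCP orientation; "wrist_force": force on the tool from outside, world axes, zero at the start; "wrist_torque": the same for the moment, N m; "opening": finger opening in m; "grasp_force": force on a finger pad.
Only numpy, scipy, OpenCV 4.12 (cv2) and the standard library are available. Lean on these libraries where they do the work, as an engineer would, in place of code of your own. Each camera call takes 0.05 s, during which the arm holds its last target. There are 200 camera calls.

## Working session

There is one attempt and no reset: what is moved stays moved. The work goes in short steps, Python scripts to look and compute and a shell command to move; the robot and the scene stay as the last step left them, time stands still between calls to the robot, and variables do not carry over. Pictures are saved under pics/ and viewed, at most 10 in all, crops included, and the job is handed in when it is done.

```bash
mkdir -p pics; ls; python3 - <<'E'
from station import robot
import cv2,numpy as np
s=robot.state();print(s['clock'],s['position'],s['orientation'],s['opening'])
for n in("scene","side"):
    cv2.imwrite(f"pics/{n}0.png",robot.camera(n)[:,:,::-1])
    c=robot.calibration(n);print(n,np.round(c['mtx'],1).tolist(),np.round(c['R'],3).tolist(),np.round(c['t'],3))
E
```

```text
pics
0.0 [0.27595838 0.58793341 0.23022636] [[-9.05281299e-01  4.24812016e-01 -7.20817456e-04]
 [ 4.24812618e-01  9.05279606e-01 -1.75358514e-03]
 [-9.24026985e-05 -1.89370019e-03 -9.99998203e-01]] 0.08567471432879774
scene [[481.9, 0.0, 321.7], [0.0, 481.9, 234.7], [0.0, 0.0, 1.0]] [[0.691, -0.723, -0.018], [-0.471, -0.431, -0.77], [0.549, 0.54, -0.638]] [-0.324  0.311  0.574]
side [[443.2, 0.0, 321.4], [0.0, 443.2, 243.5], [0.0, 0.0, 1.0]] [[-0.998, 0.052, -0.02], [0.047, 0.6, -0.798], [-0.03, -0.798, -0.602]] [0.55  0.003 0.928]
```

View pics/scene0.png

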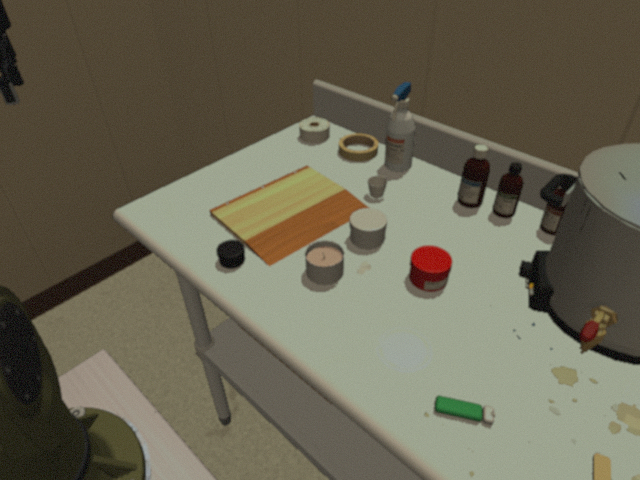

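View pics/side0.png

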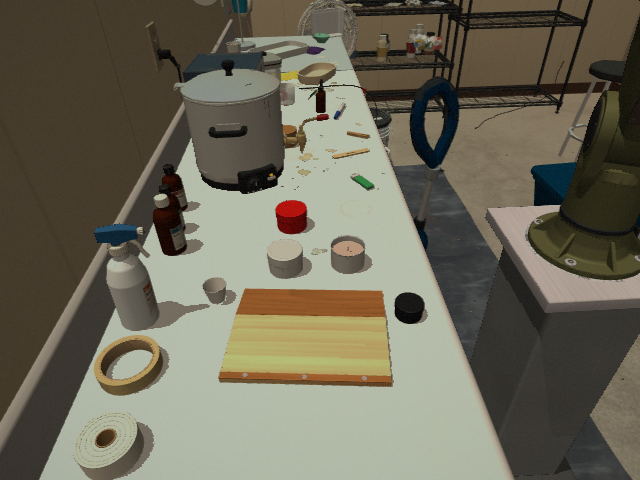

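Side view: board in front with the crest at row ~316 (x 237–387). The large lidded tin is at (285,258), the open tin at (348,254), the small black tin at (409,307), and the red look-alike behind at (291,217).

```bash
cat > h.py <<'E'
from station import robot
import cv2,numpy as np
def cast(n,uv,z):
    c=robot.calibration(n);R=np.array(c['R']);t=np.array(c['t'])
    d=R.T@np.linalg.inv(c['mtx'])@[uv[0],uv[1],1];o=-R.T@t
    return o+d*(z-o[2])/d[2]
E
python3 - <<'E'
from h import *
P={}
for k,uv,z in [('foot L',(246,290),0),('foot R',(383,291),0),('crest L',(237,316),.012),('crest R',(387,317),.012),('far L',(221,380),.012),('far R',(390,382),.012)]:
    P[k]=cast('side',uv,z);print(k,P[k].round(3))
x=(P['far L']+P['far R']-P['crest L']-P['crest R'])[:2];y=(P['crest R']-P['crest L'])[:2]
print('lengths',np.linalg.norm(x)/2,np.linalg.norm(y),'yaw x',np.arctan2(x[1],x[0]),'yaw y-90',np.arctan2(y[1],y[0])-np.pi/2)
a=np.arctan2(y[1],y[0])-np.pi/2;X=np.array([np.cos(a),np.sin(a)]);Y=np.array([-X[1],X[0]])
O=(P['crest L']+P['crest R'])[:2]/2;print('O',O,'X',X)
img=cv2.imread('pics/side0.png');hsv=cv2.cvtColor(img,cv2.COLOR_BGR2HSV)
# whole-tin top ellipses: lit lids by extreme columns
for n,(u,v),z in [('lidded',(285,249),.048),('open',(348,246),.046),('red',(291.5,209),.048),('small',(409,301),.030)]:
    p=cast('side',(u,v),z);d=p[:2]-O;print(n,p.round(3),'board',(d@X).round(3),(d@Y).round(3))
for n,(u,v),z in [('lidded',(368,219),.048),('open',(324.5,255),.046),('red',(430.5,258),.048),('small',(231,248),.030)]:
    p=cast('scene',(u,v),z);d=p[:2]-O;print(n,p.round(3),'board',(d@X).round(3),(d@Y).round(3))
c=img[190:285,240:380];cv2.imwrite('pics/crop1.png',cv2.resize(c,None,fx=5,fy=5,interpolation=cv2.INTER_CUBIC))
E
```

```text
foot L [0.698 0.086 0.   ]
foot R [0.441 0.108 0.   ]
crest L [0.706 0.165 0.012]
crest R [0.448 0.185 0.012]
far L [0.717 0.295 0.012]
far R [0.466 0.315 0.012]
lengths 0.13094714699740106 0.25890724995036557 yaw x 1.460882022968586 yaw y-90 1.4903529774267747
O [0.57699109 0.17501303] X [0.08035662 0.99676618]
lidded [0.622 0.027 0.048] board -0.143 -0.057
open [0.499 0.025 0.046] board -0.156 0.065
red [ 0.61  -0.115  0.048] board -0.287 -0.056
small [0.408 0.168 0.03 ] board -0.021 0.168
lidded [0.62  0.025 0.048] board -0.146 -0.055
open [0.495 0.017 0.046] board -0.164 0.069
red [ 0.608 -0.121  0.048] board -0.293 -0.055
small [0.407 0.167 0.03 ] board -0.022 0.169
```

View pics/crop1.png

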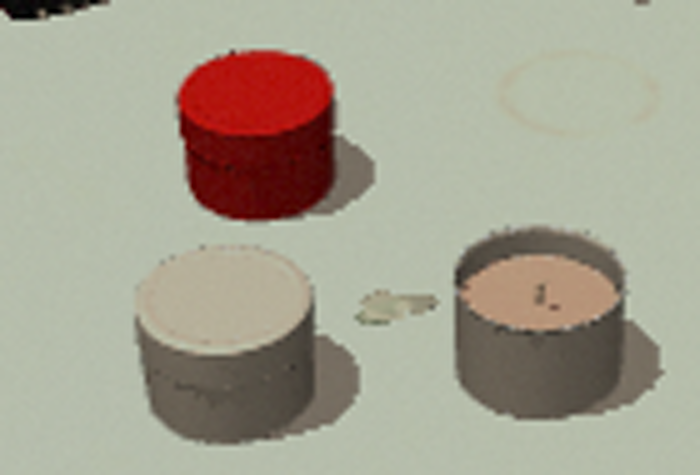

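The lidded tin is at about (0.621, 0.026), and both views agree with the given layout. The red tin is about 143 mm behind it, which leaves a 73 mm gap, enough for the fingers. Next I work out the approach rows.

```bash
python3 - <<'E'
import numpy as np
th=np.arctan2(.4248,-.9053);w=np.array([.339,-.624])*1000/12
for k in range(12):
    x=np.array([np.cos(th),np.sin(th)]);y=np.array([x[1],-x[0]])
    print((w@x).round(1),(w@y).round(1));th-=.176 if k<7 else 0
E
```

```text
-47.7 -35.1
-53.1 -26.2
-56.8 -16.5
-58.8 -6.3
-59.0 4.1
-57.4 14.4
-54.0 24.2
-48.9 33.3
-48.9 33.3
-48.9 33.3
-48.9 33.3
-48.9 33.3
```

```bash
python3 -m inch '[[[-48,-35,0,0.176],[-53,-26,0,0.176],[-57,-16,0,0.176],[-59,-6,0,0.176],[-59,4,0,0.176]]]' 0.06 && python3 -m inch '[[[-57,14,0,0.176],[-54,24,0,0.173],[-49,33,0,0],[-49,33,0,0],[-49,33,0,0]]]'
```

```text
clock: 0.72
position: [0.419, 0.3268, 0.2311]
orientation: [[-0.244, 0.97, -0.0], [0.97, 0.244, -0.0], [-0.0, -0.0, -1.0]]
wrist_force: [0.9, 1.3, 0.2]
opening: 0.0447
grasp_force: 0.0
clock: 1.35
position: [0.559, 0.0675, 0.2311]
orientation: [[0.097, 0.995, -0.0], [0.995, -0.097, 0.0], [0.0, -0.0, -1.0]]
wrist_force: [-0.2, 0.3, 0.2]
opening: 0.0452
grasp_force: 0.0
```

```bash
python3 -m inch '[[[-49,33,0,0],[-49,33,0,0],[0,0,60,0],[0,0,60,0],[0,0,20,0]]]'; python3 - <<'E'
from h import *
print(robot.state()['position'])
a=robot.camera('side')[150:330,180:440];b=robot.camera('wrist')
cv2.imwrite('pics/s1.png',np.hstack([cv2.resize(a,(400,277)),cv2.resize(b,(369,277))])[:,:,::-1])
E
```

```text
clock: 1.98
position: [0.6117, -0.0346, 0.0871]
orientation: [[0.097, 0.995, -0.008], [0.995, -0.097, -0.0], [-0.001, -0.007, -1.0]]
wrist_force: [-1.3, -0.2, -0.3]
opening: 0.045
grasp_force: 0.0
[ 0.61166929 -0.03458298  0.08705184]
```

View pics/s1.png

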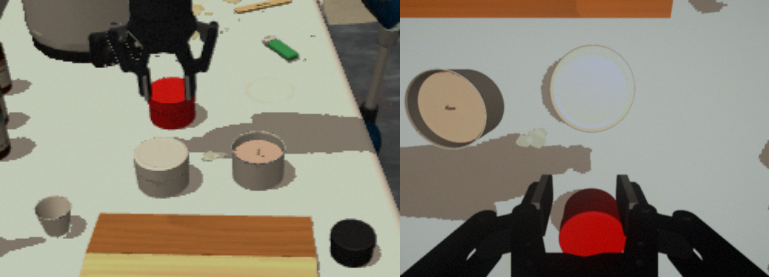

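The wrist view shows the lidded tin at (592,88), ahead of the fingers and centred between them. The red tin is clear behind. Descending.

```bash
python3 -m inch '[[[0,3,30,0],[0,0,30,0],[0,0,0,0]]]'; python3 -m inch '[[[0,0,4,0],[0,0,0,0]]]'
```

```text
clock: 2.45
position: [0.6179, -0.0347, 0.0319]
orientation: [[0.096, 0.995, -0.001], [0.995, -0.096, 0.0], [0.0, -0.001, -1.0]]
wrist_force: [-0.0, -0.4, -0.4]
opening: 0.0452
grasp_force: 0.0
clock: 2.7
position: [0.6191, -0.035, 0.0292]
orientation: [[0.097, 0.995, 0.003], [0.995, -0.097, 0.0], [0.001, 0.003, -1.0]]
wrist_force: [1.1, -0.6, 0.6]
opening: 0.0452
grasp_force: 0.0
```

```bash
python3 -m inch '[[[0,-2,8,0],[10,0,0,0],[10,0,0,0],[10,0,0,0],[10,0,0,0]]]'; python3 -m inch '[[[10,0,0,0],[10,0,0,0],[10,0,0,0],[10,0,0,0],[10,0,0,0]]]'; python3 - <<'E'
from h import *
print(robot.state()['position'])
a=robot.camera('side')[180:360,180:440]
cv2.imwrite('pics/s2.png',cv2.resize(a,None,fx=2.5,fy=2.5)[:,:,::-1])
E
```

```text
clock: 3.32
position: [0.6198, 0.0054, 0.0194]
orientation: [[0.097, 0.995, 0.0], [0.995, -0.097, -0.001], [-0.001, 0.0, -1.0]]
wrist_force: [0.1, -1.7, 0.9]
opening: 0.0448
grasp_force: 0.9
clock: 3.95
position: [0.6247, 0.055, 0.0195]
orientation: [[0.097, 0.995, 0.0], [0.995, -0.097, -0.0], [-0.0, 0.0, -1.0]]
wrist_force: [-0.9, -3.2, 1.9]
opening: 0.0451
grasp_force: 1.5
[0.62466477 0.05496325 0.01946684]
```

View pics/s2.png

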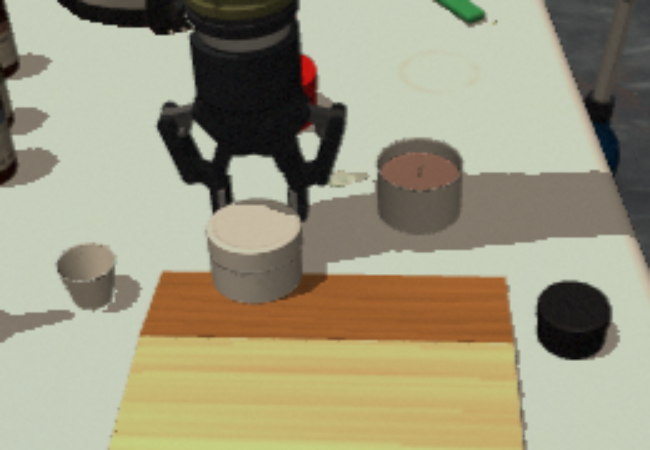

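The tin is entering the ramp, upright and cradled between the fingers. Continuing.

```bash
python3 -m inch '[[[10,0,-1,0],[10,0,-1,0],[10,0,-1,0],[10,0,-1,0],[10,0,0,0]]]'; python3 -m inch '[[[10,0,0,0],[10,0,0,0],[10,0,0,0],[10,0,0,0],[10,0,0,0]]]'; python3 - <<'E'
from h import *
print(robot.state()['position'])
a=robot.camera('side')[200:420,180:440]
cv2.imwrite('pics/s3.png',cv2.resize(a,None,fx=2.5,fy=2.5)[:,:,::-1])
E
```

```text
clock: 4.62
position: [0.6295, 0.105, 0.0235]
orientation: [[0.097, 0.995, 0.0], [0.995, -0.097, -0.0], [-0.0, 0.0, -1.0]]
wrist_force: [-0.6, -3.6, 1.7]
opening: 0.0449
grasp_force: 2.2
clock: 5.25
position: [0.6363, 0.1518, 0.0256]
orientation: [[0.099, 0.995, 0.004], [0.995, -0.099, -0.002], [-0.002, 0.004, -1.0]]
wrist_force: [-0.5, -7.5, 9.4]
opening: 0.0453
grasp_force: 5.5
[0.63632856 0.15178056 0.02560804]
```

View pics/s3.png

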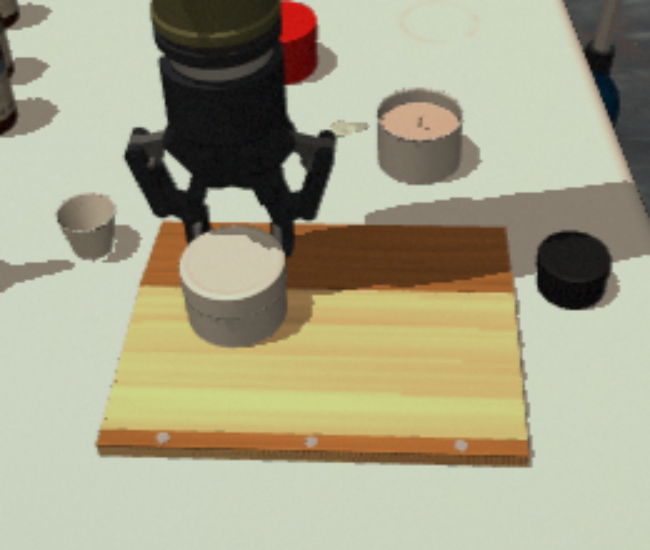

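The tin is at the crest and upright, with some upward friction on the fingers. Continuing with a slight rise to relieve it.

```bash
python3 -m inch '[[[5,0,-3,0],[7,0,-1,0],[8,0,0,0],[8,0,0,0]]]'; python3 - <<'E'
from h import *
print(robot.state()['wrist_force'])
a=robot.camera('side')[200:420,180:440]
cv2.imwrite('pics/s4.png',cv2.resize(a,None,fx=2.5,fy=2.5)[:,:,::-1])
E
```

```text
clock: 5.8
position: [0.6364, 0.1833, 0.0269]
orientation: [[0.096, 0.995, -0.001], [0.995, -0.096, 0.0], [0.0, -0.001, -1.0]]
wrist_force: [-0.2, -0.5, -0.7]
opening: 0.0456
grasp_force: 1.0
[-0.15261487 -0.54507452 -0.7320721 ]
```

View pics/s4.png

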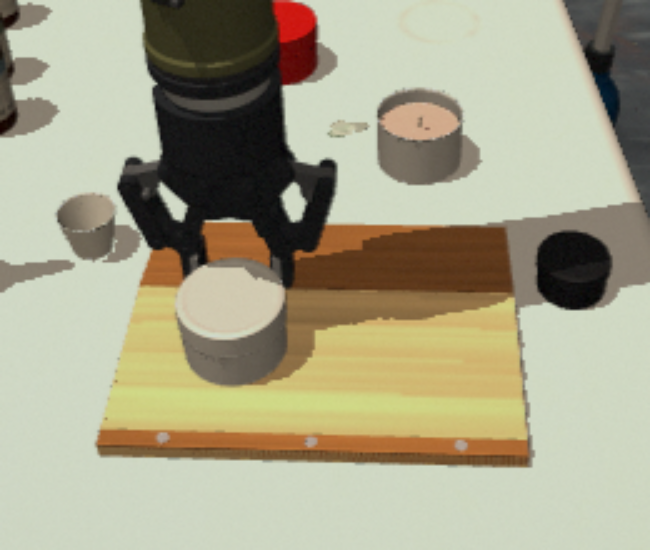

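The tin now stands flat on the plywood, at about board x = 0.05. One more small push, then back off and rise.

```bash
python3 -m inch '[[[6,0,0,0],[6,0,0,0],[0,0,0,0],[-15,0,0,0],[-25,0,0,0]]]'; python3 -m inch '[[[0,0,-40,0],[0,0,-60,0],[-40,0,-50,0],[-50,0,0,0],[0,0,0,0]]]'; python3 - <<'E'
from h import *
a=robot.camera('side')[180:440,180:440]
b=robot.camera('scene')[130:300,190:470]
cv2.imwrite('pics/s5.png',np.hstack([cv2.resize(a,(400,400)),cv2.resize(b,(400,400))])[:,:,::-1])
E
```

```text
clock: 6.48
position: [0.6341, 0.1534, 0.0275]
orientation: [[0.096, 0.995, 0.0], [0.995, -0.096, 0.0], [0.0, 0.0, -1.0]]
wrist_force: [0.6, 0.1, 0.4]
opening: 0.0453
grasp_force: 0.0
clock: 7.1
position: [0.6254, 0.0563, 0.1777]
orientation: [[0.108, 0.994, 0.002], [0.994, -0.108, -0.002], [-0.002, 0.002, -1.0]]
wrist_force: [-1.0, 0.0, 0.4]
opening: 0.0448
grasp_force: 0.0
```

View pics/s5.png

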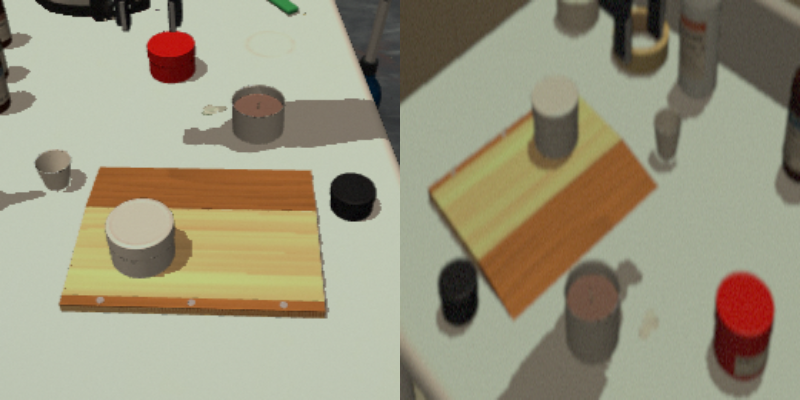

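The tin stands upright on the plywood, with its lid centre at side pixel (271,324). I'll check its position and hand in.

```bash
python3 - <<'E'
from h import *
p=cast('side',(271,324.3),.060);a=1.475;X=np.array([np.cos(a),np.sin(a)]);d=p[:2]-[.577,.175]
bx,by=d@X,d@np.array([-X[1],X[0]]);print(p,bx,by)
if .043<bx<.088 and abs(by)<.09: print(robot.finish_job())
E
```

```text
[0.64031914 0.23287807 0.06      ] 0.06366917011607892 -0.057492798363141404
the job is handed in; nothing more can be done
None
```

The large lidded tin stands upright on the flat plywood top, at about x = 64 mm, y = -57 mm in the board's frame, so its whole foot is clear of every edge; it was pushed there without lifting, the other tins were not touched, and the job is handed in.

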